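# Park the solder pot, work the sagging bolt free and hold the test-box gate ajar

## Robot

A 7-joint arm with a two-finger parallel gripper is mounted at the origin on the work surface. World frame = base frame: x ahead of the robot, y to its left, z up, the work surface at z = 0. Lengths are in m, angles in rad, forces in N, time in s.
With the tool pointing down it reaches from about 0.4 to 0.875 m from the base axis. Payload 19.3 kg.
Tool frame: the origin (TCP) lies at the very end of the fingers, on their centre line; the grasp point (between the pads) lies 19 mm behind it; z points along the fingers, y is the line along which they close (so a half turn about z gives the same grasp; the last joint's range is limited). The gripper opens to 85 mm and grips with 20 to 120 N. Pads are 22 mm wide; open, the fingers measure 114 mm over their backs; the gripper's body (76 mm by 85 mm) begins 54 mm behind the grasp point. The pads swing forward as they close: fully open they stand 13 mm farther back than shut.
Start: joints at [1.189, 0.521, -0.036, 1.599, 0.021, 1.021, -0.113], TCP at [0.192, -0.595, 0.231] pointing down, gripper open.
Joint ranges: [-2.91, 2.91], [-0.3, 2.13], [-1.5, 1.42], [0.17, 2.43], [-1.26, 4.41], [0.16, 1.93], [-2.52, 2.52]. Speed limits (rad/s): [1.89, 1.89, 2.39, 2.39, 3.01, 3.01, 3.01].

## Interface

Orientations are given as [roll, pitch, yaw] about the fixed x, y, z axes, in that order (R = Rz(yaw) Ry(pitch) Rx(roll)).
In Python, from workcell import bot gives the robot as it stands.
- The arm moves only by the tool jog_arm, never from a script. Its argument "motion" is a list of rows, each a list of 5 numbers: the shift along the tool's x, y, z scaled (see below), then the turn about the tool's z scaled (see below), then the opening, from 0 (shut) to 1 (fully open). A call has 1 to 12 rows; each row shifts and turns the commanded pose from where the row before left it, along the tool's axes as they then stand; what a row does not reach is not made up. The controller multiplies each number of a shift by 30 mm and each number of a turn by 0.08 rad. A row lasts 1/10 s, in which the tool goes at most 50 mm and 8.59 degrees, less where a joint would pass 70% of its speed; a pose out of reach is approached as far as the arm can. A call with a number of a shift or a turn outside -1 to 1 is refused whole. A call with a gripper value outside its range is refused whole. The fingers move at their own pace and stop on an object; "newtons" is the grip in N (left out, the last holds). Time passes only in rows, so rows that do not move let the fingers close. It gives the time, the measured TCP pose, the force, the opening and the grip force at its end, in the units of the state.
- bot.observe(): the state, without advancing time (a new reading comes with each control period).
- bot.grab_frame(name): name is "scene" or "top" or "wrist"; returns a dict with "pixels" (480x640x3 uint8, red, green, blue), "fovy" (degrees; the focal length in pixels is half the picture's height over the tangent of half this angle, whatever the lens; pixels are square), "cx", "cy" (the principal point, pixels), "rvec" (rotation vector, rad) and "tvec" (3), from world to camera coordinates, as OpenCV has them; the wrist camera has in their place "mount" (4x4, takes a point from camera to tool coordinates, whose origin is the TCP and whose axes are the flange's). Camera axes: x right, y down, z forward; pixel columns grow to the right and rows downward; lengths in m; the calibration is good to about 2 mm. The wrist camera is an equidistant fisheye: a pixel r from the principal point sees the ray r / f radians off the axis. A picture is of the moment at which its call begins: read the wrist's pose just before it. There is no depth.
- bot.job_done(): hands the job in; it is judged then, once.
The state is a dict: "clock": time; "qpos": joint angles; "qd": joint speeds; "joint_efforts": joint torques, N m; "position": TCP position; "tool_rot": TCP orientation; "force": force on the tool from outside, world axes, zero at the start; "moment": the same for the moment, N m; "grip_width": finger opening in m; "finger_force": force on a finger pad.
Only numpy, scipy, OpenCV 4.12 (cv2) and the standard library are available. Lean on these libraries where they do the work, as an engineer would, in place of code of your own. Each camera call takes 0.05 s, during which the arm holds its last target. There are 200 camera calls.

## Task

First slide the lidded pot sideways along the bench, without lifting it, from the orange ring to the green ring, and let go of it there, so that it is out of the way of the test box's gate. Then take the red knob of the gate's sagging bolt, lift it so that the bolt's nose rides over the bent-up lip of the keeper and draw it fully back without wrenching the keeper, and pull the sprung gate open to about 30 degrees without it touching the pot. Finish while still holding the gate ajar there, leaving the spool, the flux jar and the screwdriver alone.

Things in the scene. Friction and masses are not known exactly. Their poses are not given: they have to be found in the camera images.
- pot: Dark steel solder pot with a fixed lid, squat and round, 76 mm diameter (lid rim 80 mm), about 0.35 kg, cold and empty. Origin: centre of its underside, z up. The lid top is 43 mm up; on it stands the grip, an upright round knob of 22 mm diameter, from 50 to 82 mm above the underside, on the pot's axis. It slides on the flat bench with some friction: held loosely it tips, so grip the knob low and firmly.
- mark_from: Orange ring printed flat on the bench (104 mm outside, 90 mm inside diameter), where the pot stands at first, in the gate's path. Origin: its centre, at bench height.
- mark_to: Green ring of the same size, printed flat on the bench, to the hinge side of the gate and clear of its swing: the pot's parking place. Origin: its centre.
- cage: Fixed light-blue test box with clear panels, 220 mm deep, 340 mm wide and 155 mm tall. Origin: on the bench, at the middle of the gate opening, in the plane of the closed gate. Its -x axis points out of the front (towards the robot), y along the closed gate towards the hinge, z up.
- gate: The gate: grey frame with a window, 250 mm wide, 20 mm thick, its top 155 mm above the bench, hinged at its +y end (cage frame). It carries the bolt on its front face. Origin: on the hinge axis at bench height; the closed gate lies along its -y axis.
- keeper_lip (a point): Middle of the top edge of the keeper's lip, 118 mm above the bench. The brass keeper is fixed to the box's post beside the gate's free edge and catches the bolt's nose. Its front wall (to 162 mm above the bench, 50 mm in front of the gate plane) stops the gate from opening while the nose is in it; its lip, bent up across the mouth, 8 mm thick, stops the sagging nose from being drawn back: the nose hangs 9 mm below the lip's top.
- gate_angle (a joint): Gate angle in rad: 0 closed, growing as the free edge swings out to the front (clockwise seen from above), up to 1.5. A closing spring (0.3 N m when shut, plus 1 N m per rad) shuts it when let go; held at 30 degrees by the knob it pulls with about 7 N.
- bolt_lift (a joint): How far the bolt is lifted in its loops, in m: 0 sagging (by its own weight, about 2.5 N), at most 0.020. Above 0.010 the nose passes over the keeper's lip.
- bolt (a joint): How far the bolt is drawn back towards the hinge, in m: 0 fully shot, at most 0.060; friction about 1 N. At the start it is shot (0 to 0.006). Without lifting, the nose meets the lip at 0.012. Once beyond 0.045 the nose is fully clear of lip and keeper, need not be held up, and the gate can swing.
- bolt_knob (a point): Grip point in the middle of the red upright knob on the bolt: 18 mm diameter, 40 mm tall, with a cap 24 mm wide on top (top of the cap 23 mm above this point, knob's lower end 22 mm below). It is about 188 mm above the bench when the bolt sags, 30 mm in front of the gate plane, 170 mm from the hinge when the bolt is fully shot. It moves with bolt and gate. The space above the box's top (155 mm) is free all round it.
- gate_hinge (a point): Point on the gate's upright hinge axis, 155 mm above the bench.
- spool: Aluminium solder spool, 60 mm diameter, 46 mm tall, standing; leave alone. Origin: centre of its underside.
- flux: Small flux jar, 44 mm diameter, 60 mm tall; leave alone. Origin: centre of its underside.
- driver: Screwdriver with a blue handle lying on the bench to the right of the test box; leave alone. Origin near the middle of its length.
There are look-alikes about, which are no part of the job. There is more than one size of the pot; the one meant has the size given above.

How it is judged:
On the way, in this order (a step that is already met when the one before it is completed fails the run):
1. the pot stands in the green ring, released (horizontal distance between pot and mark_to below 0.016 m and height (world z) of pot below 0.004 m and angle between pot's own z axis and vertical below 0.05 rad and contact force between the fingers and pot below 0.3 N and linear speed of pot below 0.02 m/s), for 0.2 s.
2. the bolt is drawn fully clear of the keeper (value of joint bolt above 0.045 m), for 0.1 s.
At the end, for the whole second after the job is handed in: The gate is held still by the gripper's fingers (more than 1 N of contact with the gate or its bolt) at 0.37 to 0.68 rad (21 to 39 degrees), and the pot stands upright, released and at rest in the green ring, its centre within 16 mm of the ring's, not touching the gate (all of step 1 and value of joint gate_angle between 0.37 and 0.68 rad and velocity of joint gate_angle between -0.1 and 0.1 rad/s and contact force between the fingers and gate above 1 N and contact force between gate and pot below 0.3 N); the arm keeps its last pose, push and grip.
It fails at once if the pot is lifted off the bench or tipped (height (world z) of pot above 0.008 m or angle between pot's own z axis and vertical above 0.2 rad).
It fails at once if the gate hits the pot (contact force between gate and pot above 0.5 N).
It fails at once if the keeper is wrenched (over 40 N) (contact force between gate and cage above 40 N).
It fails at once if the spool, the flux jar or the screwdriver is moved (over 20 mm) (distance of any of spool, flux, driver from where it was at the start of the episode above 0.02 m).
It also fails if it takes over 51 s, if anything falls off the work surface, if the arm or the gripper's body presses on something with over 40 N, if the wrist force passes 120 N, or if a joint passes its speed limit or range.

## Working session

There is one attempt and no reset: what is moved stays moved. The work goes in short steps, Python scripts to look and compute and a tool call to move; the robot and the scene stay as the last step left them, time stands still between calls to the robot, and variables do not carry over. Pictures are saved under pics/ and viewed, at most 10 in all, crops included, and the job is handed in when it is done.

Besides the shell and the picture viewer there is one more tool, called after "Call:" by a JSON object that holds its "api" and its "payload", one argument or row to a line. jog_arm: Moves the arm, as the interface text tells. Shifts and turns lie within -1 to 1; 1 stands for 30 mm of shift or 0.08 rad of turn. Its arguments: {"type":"object","properties":{"motion":{"type":"array","items":{"type":"array","items":{"type":"number"}}},"newtons":{"type":"number"}},"required":["motion"]}

```bash
mkdir -p pics; ls
python3 - <<'E'
from workcell import bot
import cv2,json,pickle
s=bot.observe(); print(s)
for n in("scene","top"):
    f=bot.grab_frame(n); pickle.dump(f,open(n+".pkl","wb"))
    cv2.imwrite(f"pics/{n}0.png",f["pixels"][:,:,::-1]); print({k:v for k,v in f.items() if k!="pixels"})
E
```

```text
pics
{'clock': 0.0, 'qpos': array([ 1.18880344,  0.52200269, -0.0362749 ,  1.60001954,  0.02122861,
        1.02110561, -0.11284856]), 'qd': array([ 0.00049033, -0.00029786,  0.00015626, -0.00113083,  0.00010279,
       -0.00027254, -0.00025252]), 'joint_efforts': array([-4.34926123e-04, -9.27112341e+01,  1.98010348e+00, -3.69932091e+01,
        1.79990230e-02,  8.38824199e-03, -4.56200496e-05]), 'position': array([ 0.19154937, -0.59456004,  0.23072926]), 'tool_rot': array([-3.14045007e+00,  1.33411398e-04,  3.11704077e-01]), 'force': array([ 0.2889323 , -1.20975234,  0.23897982]), 'moment': array([ 0.00017367, -0.0214235 , -0.00898428]), 'finger_force': 0.0, 'grip_width': 0.08566531463069497}
{'fovy': 44.46661001687728, 'cx': 307.3080864102795, 'cy': 244.888896244343, 'rvec': array([ 2.50019687,  0.23802121, -0.05999947]), 'tvec': array([-0.52374708,  0.01195594,  1.59420469])}
{'fovy': 46.93643593643105, 'cx': 319.6889198122762, 'cy': 246.80392994754737, 'rvec': array([ 2.02536129, -2.20862568,  0.23257178]), 'tvec': array([0.07149008, 0.54421362, 1.34294996])}
```

View pics/scene0.png

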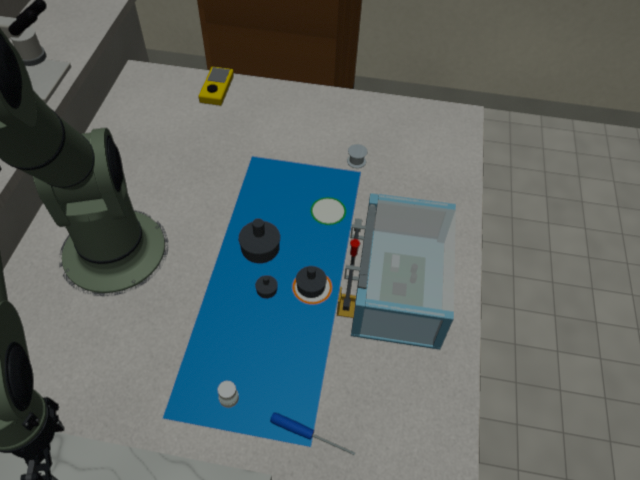

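View pics/top0.png

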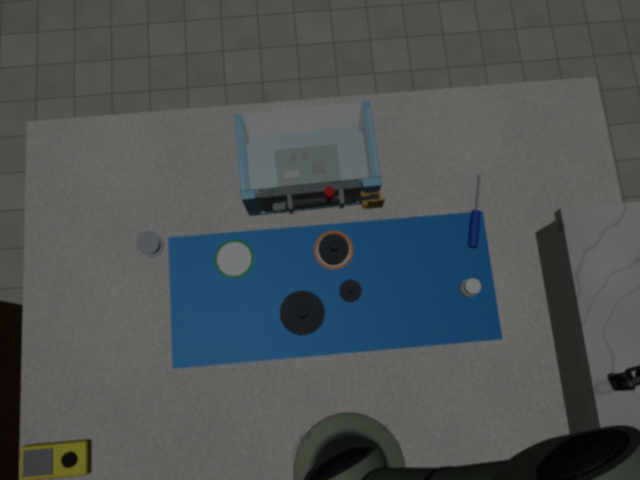

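The scene view shows the orange ring with the pot at (312,287), the green ring at (328,211), the red knob at (355,245) and the brass keeper at (346,305). In the top view these are at (333,249), (234,259), (329,192) and (371,201). The large pot and the small one are look-alikes.

```bash
cat > h.py <<'E'
import numpy as np,cv2,pickle
def cam(f):
    R=cv2.Rodrigues(np.array(f["rvec"]))[0]; F=240/np.tan(np.radians(f["fovy"]/2)); return R,np.array(f["tvec"]),F
def ray(f,p):
    R,t,F=cam(f); d=np.array([(p[0]-f["cx"])/F,(p[1]-f["cy"])/F,1]); return -R.T@t,R.T@d/np.linalg.norm(d)
def plane(f,p,z):
    o,d=ray(f,p); return o+d*(z-o[2])/d[2]
def tri(rs):
    A=sum(np.eye(3)-np.outer(d,d) for o,d in rs); b=sum((np.eye(3)-np.outer(d,d))@o for o,d in rs)
    x=np.linalg.solve(A,b); return x,[round(1e3*np.linalg.norm(np.cross(x-o,d)),1) for o,d in rs]
def hsv(f): return cv2.cvtColor(f["pixels"],cv2.COLOR_RGB2HSV)
def blobs(m,n=15):
    k,l,s,c=cv2.connectedComponentsWithStats(m.astype(np.uint8)); return [(s[i][:4].tolist(),int(s[i][4]),c[i].round(1).tolist()) for i in range(1,k) if s[i][4]>=n]
E
python3 - <<'E'
from h import *
for n in("scene","top"):
    f=pickle.load(open(n+".pkl","rb")); H=hsv(f).astype(int); h,s,v=H[...,0],H[...,1],H[...,2]
    M={"red":((h<5)|(h>174))&(s>150)&(v>70),"orange":(h>5)&(h<17)&(s>110)&(v>110),"green":(h>45)&(h<75)&(s>90),"brass":(h>15)&(h<28)&(s>130)&(v>60),"dark":(v<70)&(s<110)}
    for k,m in M.items():
        b=[x for x in blobs(m) if 0<x[0][0]and 0<x[0][1]]; print(n,k,b[:12])
    for k in("orange","green"):
        ys,xs=np.nonzero(M[k]); P=np.array([plane(f,(x,y),0)[:2] for x,y in zip(xs,ys)])
        c=np.median(P,0); r=np.linalg.norm(P-c,axis=1); P=P[r<.08]
        A=np.c_[2*P,np.ones(len(P))]; q=np.linalg.lstsq(A,(P**2).sum(1),rcond=None)[0]; print(k,q[:2],np.sqrt(q[2]+q[:2]@q[:2]),len(P))
a=[]
for n,x,y,w in(("scene",265,140,200),("top",220,150,180)):
    f=pickle.load(open(n+".pkl","rb")); a.append(cv2.resize(f["pixels"][y:y+w*3//4*1+50,x:x+w,::-1],(400,600) if 0 else (400,int(400*(w*3//4+50)/w)),interpolation=cv2.INTER_CUBIC))
h=max(i.shape[0] for i in a); a=[cv2.copyMakeBorder(i,0,h-i.shape[0],0,0,0) for i in a]
a=cv2.convertScaleAbs(np.hstack(a),alpha=1.6); cv2.imwrite("pics/c1.png",a); print(a.shape)
E
```

```text
scene red [([351, 239, 9, 9], 62, [354.7, 243.1])]
scene orange [([293, 277, 39, 27], 140, [312.6, 293.0])]
scene green [([311, 201, 11, 22], 27, [314.1, 212.9]), ([330, 201, 15, 23], 35, [340.2, 214.4])]
scene brass [([199, 66, 35, 39], 624, [215.2, 88.8]), ([337, 289, 19, 28], 266, [345.8, 305.8])]
scene dark [([350, 74, 6, 15], 24, [353.5, 82.2]), ([208, 86, 8, 5], 37, [211.6, 87.9]), ([350, 157, 13, 7], 66, [355.7, 160.4]), ([239, 219, 41, 43], 1336, [259.1, 240.7]), ([354, 228, 6, 11], 41, [356.1, 232.4]), ([90, 248, 75, 47], 175, [129.1, 281.0]), ([351, 257, 4, 8], 27, [352.2, 260.2]), ([296, 267, 30, 31], 741, [310.7, 281.6]), ([343, 270, 10, 40], 172, [347.8, 292.0]), ([256, 276, 21, 22], 356, [266.1, 286.1]), ([353, 306, 3, 14], 15, [354.3, 312.5]), ([433, 320, 10, 25], 61, [437.5, 331.3])]
orange [ 0.5475165  -0.01372396] 0.048407319011287704 140
green [0.5460365  0.24812618] 0.04762799003652401 80
top red [([325, 187, 9, 9], 67, [329.0, 191.1])]
top orange []
top green [([215, 241, 38, 36], 103, [234.4, 260.7])]
top brass [([361, 192, 9, 4], 25, [364.7, 194.0]), ([362, 196, 22, 12], 66, [369.5, 201.4]), ([20, 440, 67, 40], 349, [55.4, 458.4])]
top dark [([575, 3, 18, 42], 67, [585.8, 24.1]), ([548, 10, 11, 18], 35, [550.8, 20.7]), ([591, 16, 49, 45], 183, [620.1, 40.9]), ([22, 31, 12, 2], 15, [28.3, 31.8]), ([110, 32, 4, 29], 34, [111.1, 47.9]), ([34, 61, 16, 41], 74, [37.4, 77.6]), ([599, 80, 12, 17], 33, [602.1, 88.8]), ([632, 83, 8, 14], 27, [637.4, 88.7]), ([242, 180, 139, 36], 2674, [310.0, 196.8]), ([366, 201, 18, 8], 25, [376.0, 206.2]), ([294, 209, 346, 271], 18051, [500.3, 411.0]), ([319, 234, 30, 31], 745, [333.2, 248.9])]
orange [ 0.5497823  -0.01208662] 0.04666260327732552 12
green [ 0.01108688 -0.01900853] 0.046808950929046904 30
(411, 800, 3)
```

View pics/c1.png

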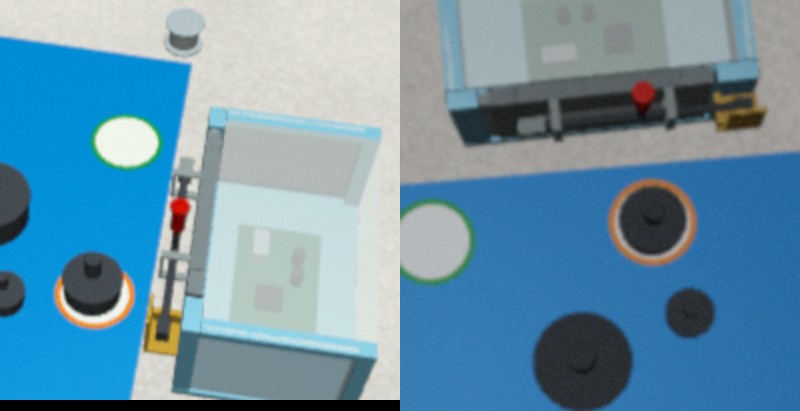

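The crop shows the pot centred in the orange ring, with its grip top at scene (311,269) and top (335,245). The red cap is at scene (354.5,243) and top (329.4,191.4). The bolt runs from the knob to the brass keeper on the right.

Run:
```python
from h import *
S=pickle.load(open("scene.pkl","rb"));T=pickle.load(open("top.pkl","rb"))
H=hsv(T).astype(int); h,s,v=H[...,0],H[...,1],H[...,2]
for k,m,c0 in(("green",(h>40)&(h<80)&(s>70),(234,259)),("orange",(h>3)&(h<20)&(s>60),(333,249))):
    ys,xs=np.nonzero(m); j=np.hypot(xs-c0[0],ys-c0[1])<28; P=np.array([plane(T,(x,y),0)[:2] for x,y in zip(xs[j],ys[j])])
    A=np.c_[2*P,np.ones(len(P))]; q=np.linalg.lstsq(A,(P**2).sum(1),rcond=None)[0]; print(k,q[:2],np.sqrt(q[2]+q[:2]@q[:2]),len(P))
t=lambda a,b:print(*tri([ray(S,a),ray(T,b)]))
print("pot knob top");t((311,269),(334.75,245.4))
print("cap");t((354.5,243),(329.4,191.4))
print("lid/body centre plane z=.043", plane(T,(333.2,248.9),.043))
# box front top corners: left(+y) hinge corner, right corner near keeper
print("post front-left");t((265+209*.5,140+125*.5),(220+49*.45,150+105*.45))
print("keeper lo right front");t((265+146*.5,140+351*.5),(220+365*.45,150+120*.45))
for p in((449,105),(720,80),(487,98),(713,80)): print(p,plane(T,(220+(p[0]-400)*.45,150+p[1]*.45),.155))
for p in((209,113),(184,330),(205,295),(212,130)): print(p,plane(S,(265+p[0]*.5,140+p[1]*.5),.155))
# bolt loops/bar line in top at z .12
```

```text
green [0.54869458 0.25032455] 0.04798027680016185 191
orange [ 0.54934328 -0.01160259] 0.047493582590286805 327
pot knob top
[ 0.54376858 -0.0129419   0.0796387 ] [np.float64(0.0), np.float64(0.0)]
cap
[ 0.64363614 -0.00634203  0.20745556] [np.float64(1.0), np.float64(1.0)]
lid/body centre plane z=.043 [ 0.54266115 -0.00998825  0.043     ]
post front-left
[0.66772718 0.20164886 0.12070653] [np.float64(7.7), np.float64(7.7)]
keeper lo right front
[ 0.63205062 -0.14423347  0.10390215] [np.float64(0.8), np.float64(0.8)]
(449, 105) [0.66436568 0.20087375 0.155     ]
(720, 80) [ 0.66741757 -0.0926904   0.155     ]
(487, 98) [0.66870689 0.15964448 0.155     ]
(713, 80) [ 0.66806498 -0.08514269  0.155     ]
(209, 113) [0.65884328 0.18719485 0.155     ]
(184, 330) [ 0.67084879 -0.13871137  0.155     ]
(205, 295) [ 0.68828974 -0.08806165  0.155     ]
(212, 130) [0.66611524 0.15954062 0.155     ]
```

Call:
{"api": "jog_arm", "payload": {
  "motion": [
    [0.95, -0.82, 0, 0, 1],
    [0.95, -0.82, 0, 0, 1],
    [0.95, -0.82, 0, 0, 1],
    [0.95, -0.82, 0, 0, 1],
    [0.95, -0.82, 0, 0, 1],
    [0.95, -0.82, 0, 0, 1],
    [0.95, -0.82, 0, 0, 1],
    [0.95, -0.82, 0, 0, 1],
    [0.95, -0.82, 0, 0, 1],
    [0.95, -0.82, 0, 0, 1],
    [0.95, -0.82, 0, 0, 1],
    [0.95, -0.82, 0, 0, 1]
  ]
}}

```text
clock: 1.3
position: [0.4271, -0.2075, 0.2312]
tool_rot: [-3.142, 0.0, 0.312]
force: [0.1, -0.4, 0.4]
grip_width: 0.0854
finger_force: 0.0
```

Call:
{"api": "jog_arm", "payload": {
  "motion": [
    [0.95, -0.82, 0, 0, 1],
    [0.95, -0.82, 0, 0, 1],
    [0.95, -0.82, 0, 0, 1],
    [0.95, -0.82, 0, 0, 1],
    [0.95, -0.82, 0, 0, 1],
    [0, 0, 0, 0.98, 1],
    [0, 0, 0, 0.98, 1],
    [0, 0, 0, 0.98, 1],
    [0, 0, 0, 0.98, 1],
    [0, 0, 0, 0, 1],
    [0, 0, 0, 0, 1]
  ]
}}

```text
clock: 2.4
position: [0.5245, -0.0481, 0.2312]
tool_rot: [3.142, 0.0, 0.001]
force: [0.1, -0.1, -0.3]
grip_width: 0.0852
finger_force: 0.0
```

Run:
```python
from h import *
from workcell import bot
s=bot.observe(); f=bot.grab_frame("wrist"); f["s"]=s; pickle.dump(f,open("w1.pkl","wb"))
print(s["clock"],s["position"],s["tool_rot"],s["force"]);print({k:v for k,v in f.items() if k not in("pixels","s")})
cv2.imwrite("pics/w1.png",cv2.convertScaleAbs(f["pixels"][:,:,::-1],alpha=1.4))
```

```text
2.4 [ 0.5244876  -0.04813461  0.23116876] [3.14158264e+00 3.17995469e-04 7.18356280e-04] [ 0.14572731 -0.07281379 -0.26692404]
{'fovy': 65.70646984690485, 'cx': 318.492718732421, 'cy': 232.16788576796068, 'mount': array([[ 6.62032740e-04, -9.58947569e-01, -2.83582654e-01,
         7.25001017e-02],
       [ 9.99998805e-01,  2.38688363e-04,  1.52739357e-03,
         2.62045709e-04],
       [-1.39700247e-03, -2.83583327e-01,  9.58946581e-01,
        -1.42294707e-01],
       [ 0.00000000e+00,  0.00000000e+00,  0.00000000e+00,
         1.00000000e+00]])}
```

View pics/w1.png

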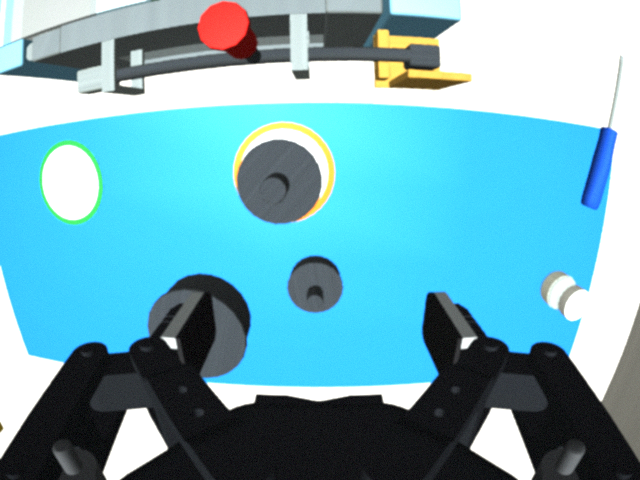

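The wrist view shows the pot grip's top at (273,188), the lid at (279,182), the red cap at (223,25), the loops at (109,67) and (299,44), the keeper at (420,65), and the green ring at (71,182). The path is free.

```bash
cat >> h.py <<'E'
from scipy.spatial.transform import Rotation as Ro
def wray(f,p):
    F=240/np.tan(np.radians(f["fovy"]/2)); u=np.array([p[0]-f["cx"],p[1]-f["cy"]]); r=np.hypot(*u); a=r/F
    d=np.r_[u/r*np.sin(a),np.cos(a)]; R=Ro.from_euler("xyz",f["s"]["tool_rot"]).as_matrix(); M=f["mount"]
    return R@M[:3,3]+f["s"]["position"],R@M[:3,:3]@d
def wplane(f,p,z):
    o,d=wray(f,p); return o+d*(z-o[2])/d[2]
E
python3 - <<'E'
from h import *
S,T,W=[pickle.load(open(n+".pkl","rb")) for n in("scene","top","w1")]
print("pot",tri([ray(S,(311,269)),ray(T,(334.75,245.4)),wray(W,(273,188))]),wplane(W,(273,188),.082),wplane(W,(279,182),.043))
print("cap",tri([ray(S,(354.5,243)),ray(T,(329.4,191.4)),wray(W,(223,25))]),wplane(W,(223,25),.211))
for n,p,z in(("loopL",(113,92),.12),("loopR",(301,77),.12),("lip?",(382,58),.118),("keeperfrontR",(469,76),.162),("keeperfrontL",(378,84),.162),("postR",(459,0),.155),("gatetopfrontR",(383,13),.155),("gatetopfrontL",(35,60),.155)): print(n,wplane(W,p,z))
h,s,v=np.moveaxis(hsv(W).astype(int),2,0)
for k,m,c0 in(("green",(h>40)&(h<80)&(s>90),(71,182)),("orange",(h>10)&(h<28)&(s>120),(284,172))):
    ys,xs=np.nonzero(m); j=np.hypot(xs-c0[0],ys-c0[1])<58; P=np.array([wplane(W,(x,y),0)[:2] for x,y in zip(xs[j],ys[j])])
    A=np.c_[2*P,np.ones(len(P))]; q=np.linalg.lstsq(A,(P**2).sum(1),rcond=None)[0]; print(k,q[:2],np.sqrt(q[2]+q[:2]@q[:2]),len(P))
E
```

```text
pot (array([ 0.54482243, -0.01233022,  0.07777651]), [np.float64(1.3), np.float64(0.9), np.float64(1.9)]) [ 0.54744193 -0.01254637  0.082     ] [ 0.54625627 -0.01333325  0.043     ]
cap (array([ 0.64397634, -0.00619545,  0.20783468]), [np.float64(1.5), np.float64(0.6), np.float64(0.9)]) [ 0.64391199 -0.00651314  0.211     ]
loopL [0.63031693 0.10382116 0.12      ]
loopR [ 0.63014006 -0.03696293  0.12      ]
lip? [ 0.64496093 -0.09182063  0.118     ]
keeperfrontR [ 0.63042262 -0.13722043  0.162     ]
keeperfrontL [ 0.62132919 -0.08205836  0.162     ]
postR [ 0.6808615  -0.13466178  0.155     ]
gatetopfrontR [ 0.66646218 -0.08639052  0.155     ]
gatetopfrontL [0.66051491 0.15408513 0.155     ]
green [0.54773423 0.24920114] 0.048519607538574545 741
orange [ 0.54887825 -0.01303395] 0.04859643155119635 1062
```

Call:
{"api": "jog_arm", "payload": {
  "motion": [
    [0.36, -0.6, 0, 0, 1],
    [0.36, -0.59, 0, 0, 1],
    [0, 0, 1, 0, 1],
    [0, 0, 1, 0, 1],
    [0, 0, 1, 0, 1],
    [0, 0, 1, 0, 1],
    [0, 0, 1, 0, 1],
    [0, 0, 0.6, 0, 1],
    [0, 0, 0.46, 0, 1],
    [0, 0, 0, 0, 1],
    [0, 0, 0, 0, 1]
  ]
}}

```text
clock: 3.55
position: [0.5465, -0.0125, 0.05]
tool_rot: [-3.141, -0.0, -0.001]
force: [-0.7, 0.4, 0.7]
grip_width: 0.0855
finger_force: 0.0
```

Call:
{"api": "jog_arm", "payload": {
  "motion": [
    [0, 0, 0, 0, 0.4],
    [0, 0, 0, 0, 0.4],
    [0, 0, 0, 0, 0.3],
    [0, 0, 0, 0, 0],
    [0, 0, 0, 0, 0],
    [0, 0, 0, 0, 0],
    [0, 0, 0, 0, 0],
    [0, 0, 0, 0, 0]
  ],
  "newtons": 60
}}

```text
clock: 4.35
position: [0.5464, -0.0125, 0.0497]
tool_rot: [-3.142, -0.0, -0.002]
force: [-0.7, 2.0, 5.3]
grip_width: 0.0202
finger_force: 58.8
```

Call:
{"api": "jog_arm", "payload": {
  "motion": [
    [0, -0.2, 0, 0, 0],
    [0, -0.4, 0, 0, 0],
    [0, -0.6, 0, 0, 0],
    [0, -0.6, 0, 0, 0],
    [0, -0.6, 0, 0, 0],
    [0, -0.6, 0, 0, 0],
    [0, -0.6, 0, 0, 0],
    [0, -0.6, 0, 0, 0],
    [0, -0.6, 0, 0, 0],
    [0, -0.6, 0, 0, 0],
    [0, -0.6, 0, 0, 0],
    [0, -0.6, 0, 0, 0]
  ]
}}

```text
clock: 5.55
position: [0.5465, 0.1855, 0.0496]
tool_rot: [3.14, 0.0, -0.002]
force: [0.7, -6.1, 6.3]
grip_width: 0.0203
finger_force: 59.4
```

Call:
{"api": "jog_arm", "payload": {
  "motion": [
    [0, -0.6, 0, 0, 0],
    [0, -0.6, 0, 0, 0],
    [0.06, -0.6, 0, 0, 0],
    [0, -0.3, 0, 0, 0],
    [0, 0, 0, 0, 0],
    [0, 0, 0, 0, 0],
    [0, 0, 0, 0, 0]
  ]
}}

```text
clock: 6.25
position: [0.5483, 0.2502, 0.0498]
tool_rot: [-3.14, -0.001, -0.001]
force: [-0.3, 5.4, 6.0]
grip_width: 0.0204
finger_force: 59.6
```

Run:
```python
from h import *
from workcell import bot
s=bot.observe(); print(s["clock"],s["position"],s["force"])
f=bot.grab_frame("scene"); pickle.dump(f,open("s2.pkl","wb")); t=bot.grab_frame("top"); pickle.dump(t,open("t2.pkl","wb"))
a=np.hstack([cv2.resize(f["pixels"][150:270,250:410,::-1],(400,300),interpolation=2),cv2.resize(t["pixels"][180:300,170:330,::-1],(400,300),interpolation=2)])
cv2.imwrite("pics/c2.png",cv2.convertScaleAbs(a,alpha=1.6))
```

```text
6.25 [0.54834499 0.25019372 0.04984556] [-0.2897476   5.37716054  6.01368914]
```

View pics/c2.png

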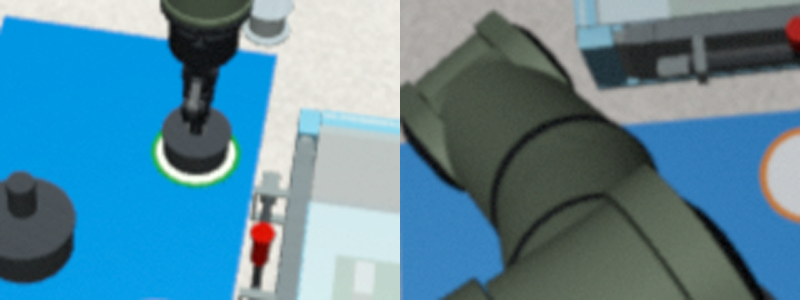

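The pot stands in the green ring: in the left crop its body is at (198,145) inside the ring at (196,152). Next I release and rise.

Call:
{"api": "jog_arm", "payload": {
  "motion": [
    [0, 0, 0, 0, 1],
    [0, 0, 0, 0, 1],
    [0, 0, 0, 0, 1],
    [0, 0, 0, 0, 1],
    [0, 0, 0, 0, 1],
    [0, 0, -0.5, 0, 1],
    [0, 0, -1, 0, 1],
    [0, 0, -1, 0, 1],
    [0, 0, -1, 0, 1],
    [0, 0, -1, 0, 1],
    [0, 0, -1, 0, 1],
    [0, 0, -1, 0, 1]
  ]
}}

```text
clock: 7.55
position: [0.5483, 0.2483, 0.2471]
tool_rot: [-3.141, -0.001, -0.002]
force: [-0.3, -0.2, -0.0]
grip_width: 0.0853
finger_force: 0.0
```

Call:
{"api": "jog_arm", "payload": {
  "motion": [
    [0, 1, -0.2, 0, 1],
    [0, 1, 0, 0, 1],
    [0, 1, 0, 0, 1],
    [0, 1, 0, 0, 1],
    [0, 1, 0, 0, 1],
    [0, 1, 0, 0, 1],
    [0, 1, 0, 0, 1],
    [0, 1, 0, 0, 1],
    [0, 0.56, 0, 0, 1],
    [0, 0, 0, 0, 1],
    [0, 0, 0, 0, 1]
  ]
}}

```text
clock: 8.65
position: [0.548, -0.0081, 0.2513]
tool_rot: [-3.141, -0.001, -0.002]
force: [0.0, 0.6, 0.3]
grip_width: 0.0858
finger_force: 0.0
```

Run:
```python
from h import *
from workcell import bot
s=bot.observe(); f=bot.grab_frame("wrist"); f["s"]=s; pickle.dump(f,open("w2.pkl","wb"))
print(s["clock"],s["position"],s["tool_rot"],s["force"])
h,sa,v=np.moveaxis(hsv(f).astype(int),2,0); print(blobs(((h<5)|(h>174))&(sa>150)&(v>70)))
for n in("scene","top"): pickle.dump(bot.grab_frame(n),open(n+"3.pkl","wb"))
cv2.imwrite("pics/w2.png",cv2.convertScaleAbs(f["pixels"][:,:,::-1],alpha=1.2))
```

```text
8.65 [ 0.54801827 -0.0080705   0.25132283] [-3.14117241e+00 -7.24084330e-04 -2.17100110e-03] [0.00798247 0.62575213 0.30274799]
[([289, 55, 49, 46], 1753, [312.9, 77.4])]
```

View pics/w2.png

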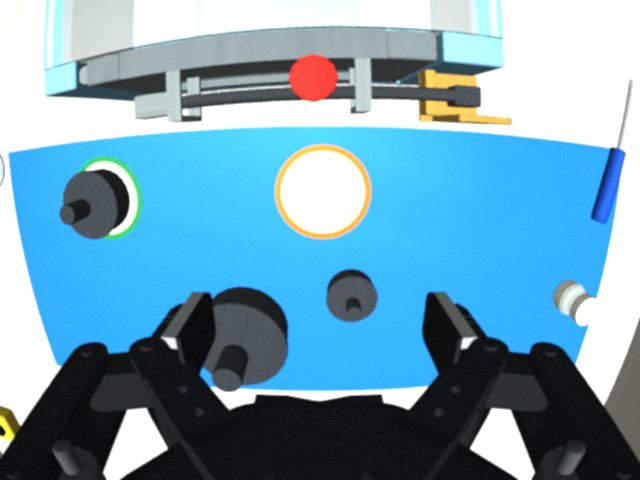

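The red cap is at (313,77) and the pot's grip top at (70,214), upright beside the ring centre (105,197) because of perspective. I'll check both by rays.

Run:
```python
from h import *
S,T,W,V,S3,T3=[pickle.load(open(n+".pkl","rb")) for n in("scene","top","w1","w2","scene3","top3")]
print("pot",wplane(V,(70,214),.082))
h,s,v=np.moveaxis(hsv(T3).astype(int),2,0); b=[x for x in blobs((v<70)&(s<110)) if abs(x[2][0]-234)<25 and abs(x[2][1]-257)<25]; print(b,[plane(T3,x[2],.04) for x in b])
print("cap",tri([ray(S,(354.5,243)),ray(T,(329.4,191.4)),wray(W,(223,25)),wray(V,(313,77.4))]),wplane(V,(313,77.4),.211))
for n,p,z in(("gateR",(441,33),.155),("gateL",(83,66),.155),("lip",(432,72),.118),("kR",(511,120),.162),("kL",(421,118),.162),("loopL",(174,70),.155),("loopR",(362,58),.155)): print(n,wplane(V,p,z))
```

```text
pot [0.54819051 0.24371481 0.082     ]
[([217, 242, 31, 31], 751, [231.7, 256.7])] [array([0.54530309, 0.24955379, 0.04      ])]
cap (array([ 0.64417306, -0.00613515,  0.20770067]), [np.float64(1.7), np.float64(0.4), np.float64(0.8), np.float64(0.5)]) [ 0.64423766 -0.00611807  0.211     ]
gateR [ 0.68589586 -0.08912657  0.155     ]
gateL [0.67593047 0.16186518 0.155     ]
lip [ 0.66409028 -0.09394012  0.118     ]
kR [ 0.63055587 -0.13834304  0.162     ]
kL [ 0.62686932 -0.07328557  0.162     ]
loopL [0.66199269 0.08669976 0.155     ]
loopR [ 0.66476948 -0.03635331  0.155     ]
```

Call:
{"api": "jog_arm", "payload": {
  "motion": [
    [0.8, -0.07, 0, 0, 1],
    [0.8, 0, 0, 0, 1],
    [0.8, 0, 0, 0, 1],
    [0.8, 0, 0, -0.5, 1],
    [0, 0, 0, 0, 1],
    [0, 0, 0.8, 0, 1],
    [0, 0, 0.8, 0, 1],
    [0, 0, 0.7, 0, 1],
    [0, 0, 0.5, 0, 1],
    [0, 0, 0, 0, 1],
    [0, 0, 0, 0, 1]
  ]
}}

```text
clock: 9.9
position: [0.6442, -0.0061, 0.1671]
tool_rot: [-3.141, -0.0, 0.038]
force: [0.1, -0.1, 1.0]
grip_width: 0.0853
finger_force: 0.0
```

Call:
{"api": "jog_arm", "payload": {
  "motion": [
    [0, 0, 0, 0, 0.4],
    [0, 0, 0, 0, 0.4],
    [0, 0, 0, 0, 0.35],
    [0, 0, 0, 0, 0],
    [0, 0, 0, 0, 0],
    [0, 0, 0, 0, 0],
    [0, 0, 0, 0, 0],
    [0, 0, 0, 0, 0]
  ],
  "newtons": 60
}}

```text
clock: 10.7
position: [0.6442, -0.0065, 0.1668]
tool_rot: [3.142, -0.0, 0.038]
force: [-1.0, -0.7, 4.8]
grip_width: 0.0178
finger_force: 58.2
```

Call:
{"api": "jog_arm", "payload": {
  "motion": [
    [0, 0, -0.15, 0, 0],
    [0, 0, -0.2, 0, 0],
    [0, 0, -0.15, 0, 0],
    [0, 0, 0, 0, 0],
    [0, 0, 0, 0, 0],
    [0, 0, 0, 0, 0]
  ]
}}

```text
clock: 11.3
position: [0.644, -0.0065, 0.1813]
tool_rot: [-3.142, 0.0, 0.038]
force: [1.2, -0.4, -3.1]
grip_width: 0.0181
finger_force: 58.4
```

Run:
```python
from h import *
from workcell import bot
s=bot.observe(); f=bot.grab_frame("wrist"); g=bot.grab_frame("scene"); print(s["position"],s["force"])
a=[cv2.resize(x[:,:,::-1],(400,400),interpolation=2) for x in(f["pixels"][0:320,160:480],g["pixels"][210:330,290:410])]
cv2.imwrite("pics/c3.png",cv2.convertScaleAbs(np.hstack(a),alpha=1.5))
```

```text
[ 0.64400425 -0.00645548  0.18132274] [ 1.24372915 -0.38066481 -3.05236489]
```

View pics/c3.png

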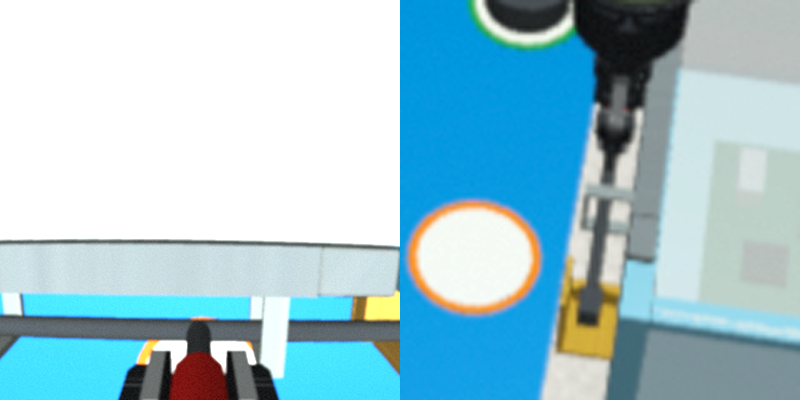

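The fingers hold the red knob (200,370 in the left crop). The −3 N reading matches the bolt's weight being carried, so the bolt is lifted about 14 mm. Next I draw it back.

Call:
{"api": "jog_arm", "payload": {
  "motion": [
    [0, -0.15, 0, 0, 0],
    [0, -0.2, 0, 0, 0],
    [0, -0.2, 0, 0, 0],
    [0, -0.2, 0, 0, 0],
    [0, 0, 0, 0, 0]
  ]
}}

```text
clock: 11.9
position: [0.6433, 0.0176, 0.1815]
tool_rot: [-3.141, -0.0, 0.04]
force: [2.2, 1.4, -1.3]
grip_width: 0.018
finger_force: 58.4
```

Call:
{"api": "jog_arm", "payload": {
  "motion": [
    [0, -0.2, 0, 0, 0],
    [0, -0.2, 0, 0, 0],
    [0, -0.2, 0, 0, 0],
    [0, -0.2, 0, 0, 0],
    [0, -0.15, 0, 0, 0],
    [0, 0, 0, 0, 0],
    [0, 0, 0, 0, 0],
    [0, 0, 0, 0, 0]
  ]
}}

```text
clock: 12.7
position: [0.6422, 0.0445, 0.1816]
tool_rot: [-3.141, -0.0, 0.038]
force: [2.8, 0.7, -2.5]
grip_width: 0.0181
finger_force: 58.5
```

Call:
{"api": "jog_arm", "payload": {
  "motion": [
    [-0.1, -0.03, 0, 0.33, 0],
    [-0.2, -0.057, 0, 0.65, 0],
    [-0.2, -0.057, 0, 0.65, 0],
    [-0.2, -0.057, 0, 0.65, 0],
    [0, 0, 0, 0, 0]
  ],
  "newtons": 80
}}

```text
clock: 13.2
position: [0.6208, 0.0512, 0.1816]
tool_rot: [3.141, 0.0, -0.146]
force: [4.3, -0.9, -2.0]
grip_width: 0.0176
finger_force: 77.8
```

Call:
{"api": "jog_arm", "payload": {
  "motion": [
    [-0.2, -0.057, 0, 0.65, 0],
    [-0.2, -0.057, 0, 0.65, 0],
    [-0.2, -0.057, 0, 0.65, 0],
    [-0.2, -0.057, 0, 0.65, 0],
    [-0.2, -0.057, 0, 0.65, 0],
    [-0.2, -0.057, 0, 0.65, 0],
    [-0.1, -0.03, 0, 0.33, 0],
    [0, 0, 0, 0, 0],
    [0, 0, 0, 0, 0],
    [0, 0, 0, 0, 0],
    [0, 0, 0, 0, 0]
  ]
}}

```text
clock: 14.3
position: [0.5875, 0.0725, 0.1815]
tool_rot: [3.142, -0.0, -0.482]
force: [5.3, -3.1, -2.0]
grip_width: 0.0173
finger_force: 77.9
```

Run:
```python
from h import *
from workcell import bot
s=bot.observe(); print(s["position"],s["tool_rot"],s["force"])
f=bot.grab_frame("wrist"); g=bot.grab_frame("scene")
a=[cv2.resize(f["pixels"][:,:,::-1],(400,300)),cv2.resize(g["pixels"][170:350,240:480,::-1],(400,300),interpolation=2)]
cv2.imwrite("pics/c4.png",cv2.convertScaleAbs(np.hstack(a),alpha=1.4))
```

```text
[0.58747048 0.07247169 0.18149446] [ 3.14155127e+00 -1.66255106e-04 -4.82344041e-01] [ 5.26301546 -3.11215054 -2.00774619]
```

View pics/c4.png

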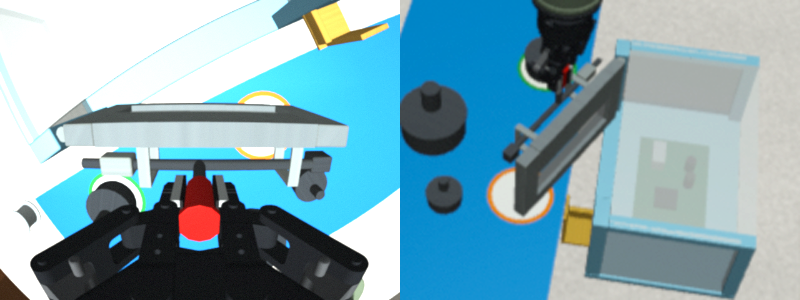

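The gate stands about 0.52 rad open, held by the knob. The pot is in the green ring, clear of the gate and the bolt's tail, and the spool and the other objects are undisturbed. I'm handing the job in.

```bash
python3 -c "
from workcell import bot
print(bot.job_done())"
```

```text
the job is handed in; nothing more can be done
None
```

I handed the job in at about 14 s on the robot's clock, but the system returned no verdict: the pot is parked and released in the green ring, the bolt is drawn about 51 mm, and the gripper is holding the gate at about 0.52 rad (30°).

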